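# Check a lead screw with a thread pitch comb leaf

### The job

Take the thread comb leaf with the five coarse teeth, lay it flat about the middle of the rest of the checking stand and slide it, feeling for the grooves, until its teeth sit fully home in the threads of the screw. Let go of it, then check that it does not rock: with the fingertips give its back edge a light push of about 5 N towards the screw, first at its left end (seen from the robot) and then at its right end, and leave it home and flat. Never force the leaf against the stand or screw with more than 30 N, and leave the fine-toothed leaf where it lies.

Things in the scene. Friction and masses are not known exactly. Their poses are not given: they have to be found in the camera images.
- leaf_coarse: Coarse comb leaf, loose, 0.3 to 0.5 kg: steel plate 12 mm thick, 64 mm wide (y), 58 mm long (x from -33, the plain back edge, to +25, the toothed edge). In its middle a black grip block, 26 mm (x) by 16 mm (y), top 44 mm above the underside; grip it from above across the 16 mm. Origin on the underside below the block's centre; x points to the teeth, z up.
- tooth_mid (a point): Tip of the coarse leaf's middle tooth, at x = 30, y = 0, z = 6 mm of the leaf; axes as the leaf's. The five teeth stand 14 mm apart along y, are 5 mm long, 4 mm wide at the tip, 4.4 mm at the root, and as thick as the plate.
- leaf_fine: The other comb leaf: same plate and grip block, but seven teeth 8 mm apart. It does not fit this screw; leave it alone.
- stand: Checking stand, fixed: grey base 156 x 196 x 12 mm. On the robot's side a flat aluminium rest, x from -78 to +22 mm, y +-65 mm, top 32 mm above the bench. Behind it a steel lead screw lies along y between two grey end blocks (at y = +-83 mm, 65 mm high). Origin on the bench below the middle; x points from the rest to the screw, y along the screw to the robot's left, z up.
- axis_mid (a point): Middle of the stand on the screw's axis, 38 mm above the bench; axes as the stand's. Thread: crest diameter 40 mm, 120 mm long, pitch 14 mm, nearly square grooves 5.5 mm deep, 6.4 mm wide at the mouth, 6 at the bottom. The screw holds still, but each time the crest next to this point lies anywhere within +-4.5 mm of it along y; this is not measured: feel for the grooves (or look).
- home (a point): Point on top of the rest, 32 mm above the bench, axes as the stand's. The leaf is fully home when its origin is at x = 0, z = 0 here (plate edge against the thread crests), its x along this x, y anywhere within +-20 mm. A seated tooth has 1 mm play each way along y. With the tooth tips only against the crests the leaf's origin is at x = -5 mm.

How it is judged:
By the outcome, as a careful person would: the job done as asked, in the order asked, and still so for the second after the job is handed in, with the robot touching nothing.
It also fails if it takes over 64 s, if anything falls off the work surface, if the arm or the gripper's body presses on something with over 40 N, if the wrist force passes 120 N, or if a joint passes its speed limit or range.

### The arm

A 7-joint arm with a two-finger parallel gripper is mounted at the origin on a cart in front of the work surface, level with it; the furniture and walls round the work are solid. World frame = base frame: x ahead of the robot, y to its left, z up, the work surface at z = 0. Lengths are in m, angles in rad, forces in N, time in s.
With the tool pointing down it reaches from about 0.4 to 0.85 m from the base axis. Payload 10.4 kg.
Tool frame: the origin (TCP) lies on the centre line of the jaws, within the pads' length; the fingertips stand 11 mm ahead of it and the grasp point (between the pads) lies 8 mm behind it (tip_reach is the distance from the TCP to the fingertips, in m); z points along the fingers, y is the line along which they close (so a half turn about z gives the same grasp; the last joint's range is limited). The gripper opens to 85 mm and grips with 20 to 120 N. Pads are 22 mm wide; open, the fingers measure 114 mm over their backs; the gripper's body (76 mm by 85 mm) begins 54 mm behind the grasp point. The pads swing forward as they close: fully open they stand 13 mm farther back than shut.
Start: joints at [1.301, 0.332, -0.065, 1.46, 0.022, 1.35, -0.088], TCP at [0.153, -0.606, 0.242] pointing down, gripper open.
Joint ranges: [-2.6, 2.6], [-0.5, 2.12], [-1.47, 1.34], [0.16, 2.42], [-1.27, 4.41], [0.06, 2.06], [-2.6, 2.6]. Speed limits (rad/s): [2.22, 2.22, 2.79, 2.79, 3.14, 3.14, 3.14].

### API

Orientations are given as a unit quaternion [x, y, z, w].
In Python, from workcell import get_obs, camera, hand_in, tip_reach gives the robot as it stands. The module is installed in compiled form; this text tells all that it offers.
- The arm moves only by the tool move_arm, never from a script. Its argument "plan" is a list of rows, each an object with "delta_pos": the shift along the tool's x, y, z in normalised numbers (1 is 0.8 m), a list of three; "turn": the turn, a rotation vector about the tool's x, y, z in a scale on which 1.0 is 180 degrees, a list of three; "fingers": the closure, from 0 (fully open) to 1 (shut). A call has 1 to 12 rows; each row is the pose to reach, as a shift and turn from the pose commanded when the call began, along the tool's axes at that moment; what a row does not reach only later rows make up. A row lasts 1/8 s, in which the tool goes at most 62.5 mm and 10.7 degrees, less where a joint would pass 70% of its speed; a pose out of reach is approached as far as the arm can. No shift or turn number may pass 1 either way. A call with a gripper value outside its range is refused whole. The fingers move at their own pace and stop on an object; "force" is the grip in N (left out, the last holds). Time passes only in rows, so rows that repeat a pose let the fingers close. It gives the time, the measured TCP pose, the force, the opening and the grip force at its end, in the units of the state.
- get_obs(): the state, without advancing time (a new reading comes with each control period).
- camera(name): name is "scene" or "top" or "wrist"; returns a dict with "color" (480x640x3 uint8, red, green, blue), "range_z" (480x640 float32, m along the optical axis (not along the pixel's ray), 0 where there is no reading), "fx", "fy", "cx", "cy" (pixels), "R" (3x3) and "t" (3): a world point X has camera coordinates R X + t; the wrist camera has in their place "tool_from_camera" (4x4, takes a point from camera to tool coordinates, whose origin is the TCP and whose axes are the flange's). Camera axes: x right, y down, z forward; pixel columns grow to the right and rows downward; lengths in m; the calibration is good to about 2 mm. A picture is of the moment at which its call begins: read the wrist's pose just before it.
- hand_in(): hands the job in; it is judged then, once.
The state is a dict: "clock": time; "joint_pos": joint angles; "joint_velocities": joint speeds; "tau": joint torques, N m; "position": TCP position; "ee_rot": TCP orientation; "ft_force": force on the tool from outside, world axes, zero at the start; "torque": the same for the moment, N m; "grip_width": opening from 0.0 (shut) to 1.0 (fully open); "grasp_force": force on a finger pad.
Only numpy, scipy, OpenCV 4.12 (cv2) and the standard library are available. Lean on these libraries where they do the work, as an engineer would, in place of code of your own. Each camera call takes 0.05 s, during which the arm holds its last target. There are 200 camera calls.

## Working session

There is one attempt and no reset: what is moved stays moved. The work goes in short steps, Python scripts to look and compute and a tool call to move; the robot and the scene stay as the last step left them, time stands still between calls to the robot, and variables do not carry over. Pictures are saved under pics/ and viewed, at most 10 in all, crops included, and the job is handed in when it is done.

Besides the shell and the picture viewer there is one more tool, called after "Request:" in YAML: its name, and indented under it one key for each argument. move_arm: Moves the arm, as the interface text tells. Its arguments: {"type":"object","properties":{"plan":{"type":"array","items":{"type":"object","properties":{"delta_pos":{"type":"array","items":{"type":"number"}},"turn":{"type":"array","items":{"type":"number"}},"fingers":{"type":"number"}}}},"force":{"type":"number"}},"required":["plan"]}

```bash
mkdir -p pics; python3 - <<'E'
from workcell import *
import cv2,numpy as np
o=get_obs();print({k:np.round(v,3) for k,v in o.items()},tip_reach)
for n in ("top","scene"):
    c=camera(n);cv2.imwrite(f"pics/{n}0.png",c["color"][:,:,::-1]);np.savez(f"{n}0.npz",**c)
    print(n,c["fx"],c["cx"],c["cy"],c["R"].round(3).tolist(),c["t"].round(3))
E
```

```text
{'clock': np.float64(0.0), 'joint_pos': array([ 1.301,  0.333, -0.065,  1.461,  0.022,  1.35 , -0.089]), 'joint_velocities': array([-0.001, -0.001, -0.001, -0.   , -0.   ,  0.001,  0.   ]), 'tau': array([ 1.0000e-03, -6.2544e+01,  4.9000e-02, -3.9159e+01,  1.6000e-02,
        1.0000e-02, -0.0000e+00]), 'position': array([ 0.153, -0.606,  0.242]), 'ee_rot': array([ 0.992,  0.123, -0.   , -0.001]), 'ft_force': array([1.311, 0.516, 0.027]), 'torque': array([-0.045, -0.04 , -0.01 ]), 'grasp_force': np.float64(0.0), 'grip_width': np.float64(0.999)} 0.011
top 609.6435000946501 323.99390585050554 231.35822771923458 [[0.012, -1.0, -0.014], [-0.991, -0.01, -0.133], [0.133, 0.016, -0.991]] [-1.000e-03  5.360e-01  1.262e+00]
scene 573.4912954143799 323.08923862602353 238.4527719357957 [[-0.845, -0.534, 0.012], [-0.229, 0.342, -0.912], [0.483, -0.773, -0.411]] [0.429 0.173 1.101]
```

View pics/top0.png

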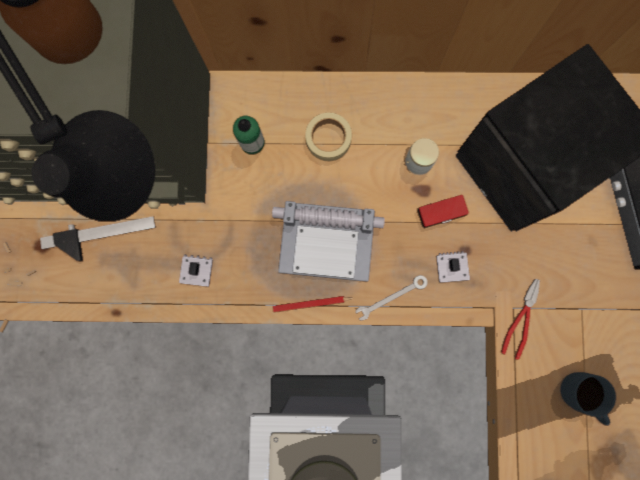

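View pics/scene0.png

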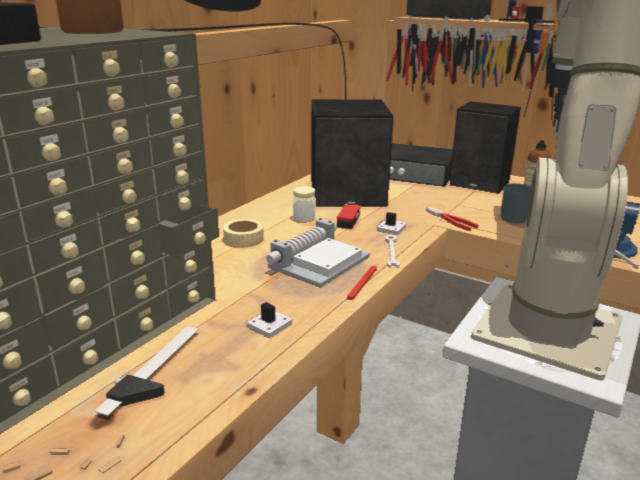

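The leaves are at about (196,270) and (454,267), and the stand at (326,243). I'll zoom in on all three.

```bash
cat > h.py <<'E'
import numpy as np,cv2
def world(c,u,v,z=None):
    "pixel -> world; at plane height z, or by the depth picture"
    R,t=c["R"],c["t"]; d=R.T@np.array([(u-c["cx"])/c["fx"],(v-c["cy"])/c["fy"],1]); o=-R.T@t
    s=(z-o[2])/d[2] if z is not None else c["range_z"][int(round(v)),int(round(u))]
    return o+s*d
E
python3 - <<'E'
from h import *
c=np.load("top0.npz");im=c["color"][:,:,::-1]
f=lambda u,v,w,h,s:cv2.resize(im[v:v+h,u:u+w],None,fx=s,fy=s,interpolation=cv2.INTER_CUBIC)
a=np.hstack([f(174,248,44,44,6),f(432,245,44,44,6)])
b=f(264,194,132,92,4)
out=np.zeros((264+368,528,3),np.uint8);out[:264]=a;out[264:]=b
cv2.imwrite("pics/z.png",cv2.resize(out,None,fx=.94,fy=.94))
for u,v in [(194,268),(454,265),(204,280),(464,277),(326,250)]:print(u,v,world(c,u,v).round(3))
E
```

```text
194 268 [0.455 0.28  0.038]
454 265 [ 0.467 -0.268  0.044]
204 280 [0.431 0.263 0.013]
464 277 [ 0.444 -0.296  0.006]
326 250 [0.497 0.001 0.033]
```

View pics/z.png

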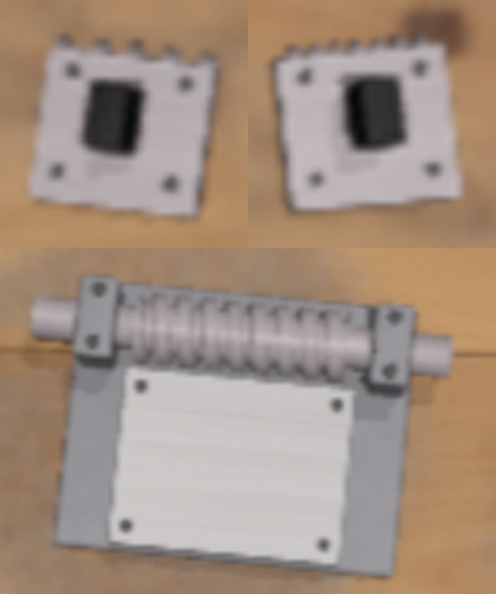

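Coarse leaf is the left one (five teeth, pixel about 196,270), its teeth pointing away from the robot. The fine leaf is on the right (454,267). The rest is the white plate centred at about (325,250), and the whole stand is turned slightly clockwise.

```bash
cat >> h.py <<'E'
def rect(c,box,z,th):
    "bright grey region in box (u,v,w,h) -> world centre, size, yaw of the edge nearest x"
    u,v,w,h=box; im=c["color"][v:v+h,u:u+w].astype(int)
    m=((im.min(2)>th)&(im.max(2)-im.min(2)<28)).astype(np.uint8)
    m=cv2.morphologyEx(m,cv2.MORPH_OPEN,np.ones((3,3)))
    cs,_=cv2.findContours(m,cv2.RETR_EXTERNAL,cv2.CHAIN_APPROX_NONE)
    k=max(cs,key=cv2.contourArea)[:,0]
    p=np.array([world(c,u+a,v+b,z)[:2] for a,b in k])
    (x,y),s,a=cv2.minAreaRect((p*1000).astype(np.float32))
    a=(a+45)%90-45
    return round(x,1),round(y,1),np.round(s,1),round(a,2)
E
python3 - <<'E'
from h import *
c=dict(np.load("top0.npz"))
print("L",rect(c,(174,248,44,44),.012,110)); print("R",rect(c,(432,245,44,44),.012,110)); print("rest",rect(c,(280,218,95,66),.032,165))
# block tops: dark & high
for b in ((174,248,44,44),(432,245,44,44)):
    u,v,w,h=b;im=c["color"][v:v+h,u:u+w];m=(im.max(2)<60)&(c["range_z"][v:v+h,u:u+w]>0)
    q=np.array([world(c,u+i,v+j) for j,i in np.argwhere(m)]);q=q[q[:,2]>.036];print(len(q),q.mean(0).round(4),np.ptp(q,0).round(3))
E
```

```text
L (451.8, 282.4, array([64.8, 60.1]), -6.06)
R (465.7, -271.3, array([59.8, 64.9]), 5.41)
rest (494.1, 2.4, array([130.7,  98.9]), -5.06)
73 [0.4545 0.2812 0.0415] [0.024 0.014 0.013]
79 [ 0.4682 -0.2689  0.0421] [0.024 0.016 0.013]
```

```bash
cat >> h.py <<'E'
from scipy.spatial.transform import Rotation as Ro
def to(p,yaw,p0,q0):
    "world target (tool down, tool x at yaw deg) -> delta_pos, turn from pose p0,q0"
    R0=Ro.from_quat(q0); Rt=Ro.from_euler("z",yaw,degrees=True)*Ro.from_euler("x",np.pi)
    return (R0.inv().apply(np.array(p)-p0)).round(4).tolist(),(R0.inv()*Rt).as_rotvec().round(4).tolist()
E
python3 - <<'E'
from h import *; from workcell import *
o=get_obs();p,q=o["position"],o["ee_rot"]
print(to((.46,-.3,.25),-6,p,q));print(to((.53,0,.25),-6,p,q));print(to((.4545,.2815,.17),-6,p,q))
E
```

```text
([0.3728, -0.2214, -0.0081], [-0.0012, 0.0003, 0.3515])
([0.514, -0.4952, -0.0078], [-0.0012, 0.0003, 0.3515])
([0.5095, -0.7865, 0.0726], [-0.0012, 0.0003, 0.3515])
```

The rows are not in the units I measure in: shifts go in shares of 0.8 m and turns go in shares of 180 degrees. I convert before sending: 0.51 m / 0.8 = 0.6375, 0.46 m / 0.8 = 0.575, 0.3515 rad / 3.1416 = 0.1119.

Request:
move_arm:
  plan:
    - {"delta_pos": [0.075, -0.0438, 0], "turn": [0, 0, 0.0318]}
    - {"delta_pos": [0.1375, -0.0875, 0], "turn": [0, 0, 0.0637]}
    - {"delta_pos": [0.2, -0.125, 0], "turn": [0, 0, 0.0955]}
    - {"delta_pos": [0.2625, -0.1625, 0], "turn": [0, 0, 0.1119]}
    - {"delta_pos": [0.325, -0.2, 0], "turn": [0, 0, 0.1119]}
    - {"delta_pos": [0.3875, -0.2375, 0], "turn": [0, 0, 0.1119]}
    - {"delta_pos": [0.466, -0.275, 0], "turn": [0, 0, 0.1119]}
    - {"delta_pos": [0.5, -0.3375, 0], "turn": [0, 0, 0.1119]}
    - {"delta_pos": [0.5375, -0.4, 0], "turn": [0, 0, 0.1119]}
    - {"delta_pos": [0.575, -0.4625, 0], "turn": [0, 0, 0.1119]}
    - {"delta_pos": [0.6125, -0.5375, 0], "turn": [0, 0, 0.1119]}
    - {"delta_pos": [0.6375, -0.6, 0], "turn": [0, 0, 0.1119]}

```text
validation failed for argument at $.pl...
```

```bash
python3 - <<'E'
from h import *; from workcell import *
o=get_obs();p,q=o["position"],o["ee_rot"];print(p,q,o["joint_velocities"].round(2))
print(to((.4545,.2815,.15),-6,p,q))
c=camera("wrist");np.savez("w1.npz",p=p,q=q,**c);cv2.imwrite("pics/w1.png",c["color"][:,:,::-1]);print(c["tool_from_camera"].round(3))
E
```

```text
[ 0.15257627 -0.60576474  0.24161082] [ 9.92397609e-01  1.23071459e-01 -1.08082333e-04 -6.23646442e-04] [-0. -0.  0. -0. -0. -0.  0.]
([0.5095, -0.7865, 0.0926], [-0.0012, 0.0003, 0.3515])
[[ 0.001 -0.958 -0.287  0.073]
 [ 1.     0.001 -0.001  0.   ]
 [ 0.001 -0.287  0.958 -0.132]
 [ 0.     0.     0.     1.   ]]
```

View pics/w1.png

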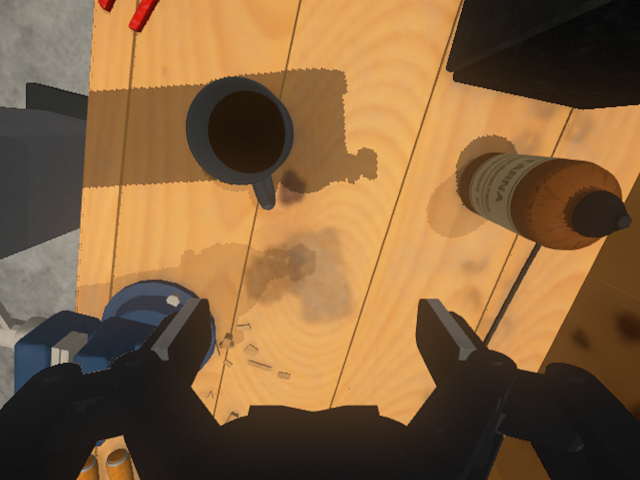

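The move was refused, probably because fingers are needed in each row. The picture shows the start area (mug at 240,130, bottle at 550,200), and the fingertips are well clear of both.

Scaled: -0.48 m / 0.8 = -0.6, 0.46 m / 0.8 = 0.575, 0.3515 rad / 3.1416 = 0.1119.

Request:
move_arm:
  plan:
    - {"delta_pos": [0.075, -0.0438, 0], "turn": [0, 0, 0.0318], "fingers": 0}
    - {"delta_pos": [0.1375, -0.0875, 0], "turn": [0, 0, 0.0637], "fingers": 0}
    - {"delta_pos": [0.2, -0.125, 0], "turn": [0, 0, 0.0955], "fingers": 0}
    - {"delta_pos": [0.2625, -0.1625, 0], "turn": [0, 0, 0.1119], "fingers": 0}
    - {"delta_pos": [0.325, -0.2, 0], "turn": [0, 0, 0.1119], "fingers": 0}
    - {"delta_pos": [0.3875, -0.2375, 0], "turn": [0, 0, 0.1119], "fingers": 0}
    - {"delta_pos": [0.4625, -0.275, 0], "turn": [0, 0, 0.1119], "fingers": 0}
    - {"delta_pos": [0.5, -0.3375, 0], "turn": [0, 0, 0.1119], "fingers": 0}
    - {"delta_pos": [0.5375, -0.4, 0], "turn": [0, 0, 0.1119], "fingers": 0}
    - {"delta_pos": [0.575, -0.4625, 0], "turn": [0, 0, 0.1119], "fingers": 0}
    - {"delta_pos": [0.575, -0.5375, 0], "turn": [0, 0, 0.1119], "fingers": 0}
    - {"delta_pos": [0.575, -0.6, 0], "turn": [0, 0, 0.1119], "fingers": 0}

```text
clock: 1.65
position: [0.4808, -0.0258, 0.2421]
ee_rot: [0.999, -0.052, -0.0, -0.0]
ft_force: [0.7, -0.2, -0.1]
grip_width: 0.998
grasp_force: 0.0
```

```bash
python3 - <<'E'
from h import *; from workcell import *
o=get_obs();p,q=o["position"],o["ee_rot"];print(p,q,o["joint_velocities"].round(2))
print(to((.4545,.2815,.15),-6,p,q))
c=camera("wrist");np.savez("w1.npz",p=p,q=q,**c);cv2.imwrite("pics/w2.png",c["color"][:,:,::-1])
E
```

```text
[ 0.48082923 -0.02577926  0.24207575] [ 9.98670112e-01 -5.15555707e-02 -1.72184193e-04 -2.75247509e-05] [-0.35 -0.31 -0.33  0.3  -0.13 -0.03 -0.66]
([-0.0578, -0.3029, 0.0921], [-0.0, 0.0003, 0.0016])
```

View pics/w2.png

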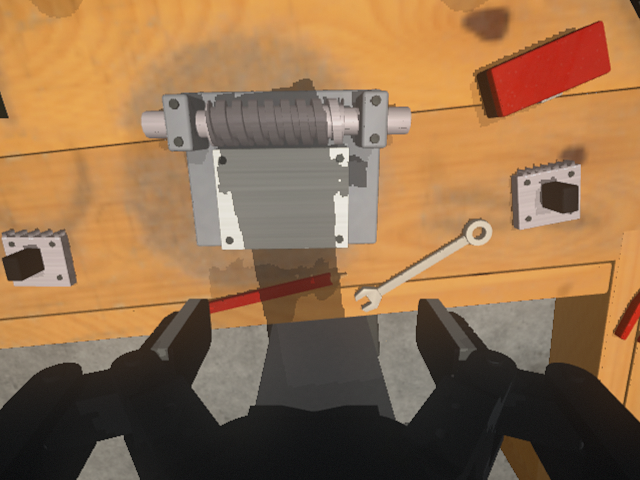

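The wrist view shows the stand (screw at y≈122 px, rest at about 285,195) and the coarse leaf at the left edge (40,258). Next I go above the coarse leaf.

Scaled: -0.303 m / 0.8 = -0.3788, 0.09 m / 0.8 = 0.1125.

Request:
move_arm:
  plan:
    - {"delta_pos": [-0.0125, -0.0688, 0.0188], "turn": [0, 0, 0], "fingers": 0}
    - {"delta_pos": [-0.025, -0.1375, 0.0375], "turn": [0, 0, 0], "fingers": 0}
    - {"delta_pos": [-0.0375, -0.2063, 0.0563], "turn": [0, 0, 0], "fingers": 0}
    - {"delta_pos": [-0.05, -0.275, 0.075], "turn": [0, 0, 0], "fingers": 0}
    - {"delta_pos": [-0.0625, -0.3438, 0.0938], "turn": [0, 0, 0], "fingers": 0}
    - {"delta_pos": [-0.0725, -0.3788, 0.1125], "turn": [0, 0, 0], "fingers": 0}
    - {"delta_pos": [-0.0725, -0.3788, 0.1125], "turn": [0, 0, 0], "fingers": 0}
    - {"delta_pos": [-0.0725, -0.3788, 0.1125], "turn": [0, 0, 0], "fingers": 0}

```text
clock: 2.7
position: [0.4559, 0.2782, 0.1523]
ee_rot: [0.999, -0.053, -0.0, 0.0]
ft_force: [-0.9, -0.1, 0.5]
grip_width: 1.0
grasp_force: 0.0
```

```bash
cat >> h.py <<'E'
def wcam(c,p,q):
    "wrist picture as a fixed camera: adds R,t"
    T=np.eye(4);T[:3,:3]=Ro.from_quat(q).as_matrix();T[:3,3]=p
    M=np.linalg.inv(T@c["tool_from_camera"]);c=dict(c);c["R"],c["t"]=M[:3,:3],M[:3,3];return c
E
python3 - <<'E'
from h import *; from workcell import *
o=get_obs();p,q=o["position"],o["ee_rot"];print(p.round(4),q.round(4),o["joint_velocities"].round(2))
c=camera("wrist");np.savez("w3.npz",p=p,q=q,**c);cv2.imwrite("pics/w3.png",c["color"][:,:,::-1])
c=wcam(c,p,q)
# leaf origin pixel expected
X=c["R"]@np.array([.4545,.2815,.044])+c["t"];print(X[:2]/X[2]*c["fx"]+[c["cx"],c["cy"]])
c2=wcam(np.load("w1.npz"),*[np.load("w1.npz")[k] for k in "pq"])
print(rect(c2,(195,145,165,110),.032,70))
E
```

```text
[0.4559 0.2782 0.1523] [ 9.986e-01 -5.270e-02 -0.000e+00  3.000e-04] [ 0.02 -0.01  0.01 -0.   -0.   -0.   -0.  ]
[308.80842629 242.12727852]
(495.9, 9.4, array([166.4, 102.2]), -5.88)
```

View pics/w3.png

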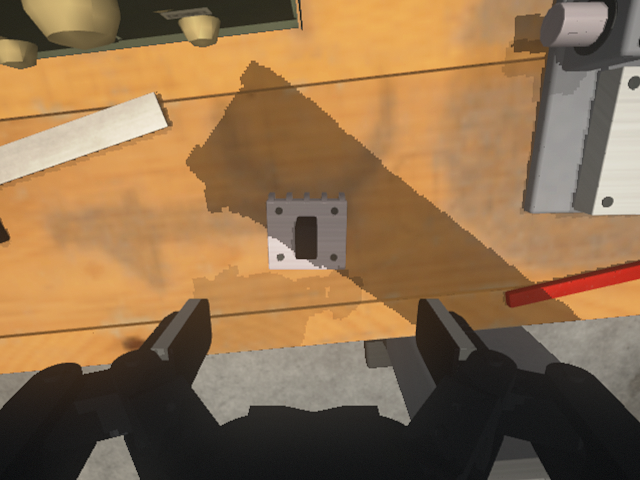

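The leaf is at pixel (307,232), teeth up, yaw nearly equal to the tool's. I'll measure the block by depth.

```bash
python3 - <<'E'
from h import *
d=np.load("w3.npz");c=wcam(d,d["p"],d["q"]);print(c["fx"])
g=[(i,j) for j in range(200,275) for i in range(265,350)]
q=np.array([world(c,i,j) for i,j in g]);dark=np.array([c["color"][j,i].max()<50 for i,j in g])
b=q[dark&(q[:,2]>.039)];print(len(b),b.mean(0),np.percentile(b,[2,98],0))
for lo,hi in((.006,.016),):
  pl=q[(q[:,2]>lo)&(q[:,2]<hi)];print(len(pl),pl.mean(0),cv2.minAreaRect((pl[:,:2]*1000).astype(np.float32)))
print(cv2.minAreaRect((b[:,:2]*1000).astype(np.float32)))
E
```

```text
349.9915742919348
37 [0.46377902 0.28086973 0.04244077] [[0.4425278  0.27580651 0.03968618]
 [0.46768236 0.28962781 0.04423324]]
4513 [0.45220287 0.28371386 0.01187373] ((450.720947265625, 284.0523681640625), (64.148681640625, 58.060829162597656), 84.20994567871094)
((454.916259765625, 283.7998352050781), (14.311119079589844, 25.275381088256836), 85.78012084960938)
```

Scaled: 0.1243 m / 0.8 = 0.1554, -0.0047 m / 0.8 = -0.0059.

Request:
move_arm:
  force: 50
  plan:
    - {"delta_pos": [-0.0013, -0.0038, 0.05], "turn": [0, 0, 0], "fingers": 0.3}
    - {"delta_pos": [-0.002, -0.0059, 0.1], "turn": [0, 0, 0], "fingers": 0.3}
    - {"delta_pos": [-0.002, -0.0059, 0.1313], "turn": [0, 0, 0], "fingers": 0.3}
    - {"delta_pos": [-0.002, -0.0059, 0.15], "turn": [0, 0, 0], "fingers": 0.3}
    - {"delta_pos": [-0.002, -0.0059, 0.1554], "turn": [0, 0, 0], "fingers": 0.3}
    - {"delta_pos": [-0.002, -0.0059, 0.1554], "turn": [0, 0, 0], "fingers": 0.3}
    - {"delta_pos": [-0.002, -0.0059, 0.1554], "turn": [0, 0, 0], "fingers": 0.3}

```text
clock: 3.62
position: [0.455, 0.2843, 0.0289]
ee_rot: [0.999, -0.052, 0.001, -0.0]
ft_force: [0.4, -0.6, 0.6]
grip_width: 0.701
grasp_force: 0.0
```

Request:
move_arm:
  force: 50
  plan:
    - {"delta_pos": [0, 0, 0], "turn": [0, 0, 0], "fingers": 0.6}
    - {"delta_pos": [0, 0, 0], "turn": [0, 0, 0], "fingers": 0.7}
    - {"delta_pos": [0, 0, 0], "turn": [0, 0, 0], "fingers": 0.8}
    - {"delta_pos": [0, 0, 0], "turn": [0, 0, 0], "fingers": 0.9}
    - {"delta_pos": [0, 0, 0], "turn": [0, 0, 0], "fingers": 1}
    - {"delta_pos": [0, 0, 0], "turn": [0, 0, 0], "fingers": 1}
    - {"delta_pos": [0, 0, 0], "turn": [0, 0, 0], "fingers": 1}
    - {"delta_pos": [0, 0, 0], "turn": [0, 0, 0], "fingers": 1}

```text
clock: 4.62
position: [0.4545, 0.284, 0.0282]
ee_rot: [0.999, -0.052, 0.0, 0.0]
ft_force: [-0.9, -1.2, 5.2]
grip_width: 0.182
grasp_force: 50.0
```

Scaled: -0.12 m / 0.8 = -0.15, -0.11 m / 0.8 = -0.1375.

Request:
move_arm:
  plan:
    - {"delta_pos": [0, 0, -0.0125], "turn": [0, 0, 0], "fingers": 1}
    - {"delta_pos": [0, 0, -0.0375], "turn": [0, 0, 0], "fingers": 1}
    - {"delta_pos": [0, 0, -0.0875], "turn": [0, 0, 0], "fingers": 1}
    - {"delta_pos": [0, 0, -0.1375], "turn": [0, 0, 0], "fingers": 1}
    - {"delta_pos": [0, 0, -0.15], "turn": [0, 0, 0], "fingers": 1}
    - {"delta_pos": [0, 0, -0.15], "turn": [0, 0, 0], "fingers": 1}
    - {"delta_pos": [0, 0, -0.15], "turn": [0, 0, 0], "fingers": 1}

```text
clock: 5.5
position: [0.4537, 0.2834, 0.1466]
ee_rot: [0.999, -0.052, -0.001, 0.001]
ft_force: [-1.0, -0.6, -4.9]
grip_width: 0.179
grasp_force: 49.2
```

```bash
python3 - <<'E'
from h import *; from workcell import *
o=get_obs();p,q=o["position"],o["ee_rot"];print(p.round(4),q.round(4),o["ft_force"])
d=np.load("w1.npz");c=wcam(d,d["p"],d["q"])
w=np.array([world(c,i,j) for j in range(140,255) for i in range(185,385)])
for lo,hi in((.029,.035),(.008,.016),(.061,.068)):
  k=(w[:,2]>lo)&(w[:,2]<hi);print(k.sum(),w[k].mean(0).round(4),cv2.minAreaRect((w[k,:2]*1000).astype(np.float32)))
c=camera("wrist");np.savez("w4.npz",p=p,q=q,**c);c=wcam(c,p,q);v=Ro.from_quat(q)
w=np.array([v.inv().apply(world(c,i,j)-p) for j in range(150,330) for i in range(200,430)])
k=(w[:,2]>-.002)&(w[:,2]<.035)&(abs(w[:,1])<.05);print(k.sum(),w[k].mean(0),cv2.minAreaRect((w[k,:2]*1000).astype(np.float32)),np.percentile(w[k,2],[5,50,95]))
E
```

```text
[0.4537 0.2834 0.1466] [ 9.986e-01 -5.240e-02 -9.000e-04  6.000e-04] [-1.02177698 -0.61371058 -4.85372867]
13197 [0.4966 0.0031 0.0319] ((497.3718566894531, 4.434135437011719), (145.61935424804688, 107.44225311279297), 84.1297378540039)
5800 [ 0.4989 -0.0023  0.0118] ((495.9716796875, 3.3148117065429688), (196.28176879882812, 109.64517211914062), 84.97216796875)
276 [ 0.5452 -0.0289  0.0644] ((546.5574951171875, -7.653106689453125), (170.8392791748047, 8.380462646484375), 84.19646453857422)
9228 [0.0145443  0.00030259 0.01556947] ((6.590845108032227, 0.284576416015625), (47.66743850708008, 64.21269226074219), 0.08289019018411636) [0.00268367 0.01630542 0.02265196]
```

```bash
cat > ph.py <<'E'
from h import *
H=np.array([.523,0,.032]);Y=np.radians(-5.0);S=Ro.from_rotvec([0,0,Y])
def phase(c,box):
    u0,u1,v0,v1=box
    w=np.array([world(c,i,j) for j in range(v0,v1) for i in range(u0,u1) if c["range_z"][j,i]>0])
    l=S.inv().apply(w-H); l=l[(abs(l[:,1])<.055)]
    x,z=l[:,0]-.045,l[:,2]-.006
    k=(z>-.005)&(np.hypot(x,z)<.03)
    # shift the axis for calibration error: robust fit of the crest circle is left out; use radius
    x,z,y=x[k],z[k],l[k,1];r=np.hypot(x,z);ph=np.arctan2(z,-x) # 0 = robot side, pi/2 = top
    print("n",len(r),"r pct",np.percentile(r,[5,50,95]).round(4),"ang",np.degrees(np.percentile(ph,[2,50,98])).round())
    for s in(1,-1):
        for dd in [(0,180),(20,90),(90,150)]:
            m=(np.degrees(ph)>dd[0])&(np.degrees(ph)<dd[1])
            rr=r[m]-np.array([r[m][np.abs(ph[m]-a)<.1].mean() for a in ph[m]])
            a=(rr*np.exp(2j*np.pi*(y[m]/.014-s*ph[m]/2/np.pi))).mean()
            print(s,dd,m.sum(),"amp %.2f mm crest y at robot side %.2f mm"%(abs(a)*2000,np.angle(a)/2/np.pi*14))
if __name__=="__main__":
    d=np.load("w1.npz");phase(wcam(d,d["p"],d["q"]),(195,345,85,152))
    phase(dict(np.load("top0.npz")),(284,368,200,234))
    o=__import__("workcell").get_obs();p,q=o["position"],o["ee_rot"]
    L=lambda x,y,z:H+S.apply([x,y,z])
    print(to(L(-.018,0,.028+.04),-5,p,q),to(L(-.018,0,.03),-5,p,q))
E
python3 ph.py
```

```text
n 5339 r pct [0.0134 0.019  0.0211] ang [ -1.  84. 159.]
1 (0, 180) 5227 amp 2.98 mm crest y at robot side 2.73 mm
1 (20, 90) 2629 amp 3.04 mm crest y at robot side 2.81 mm
1 (90, 150) 2141 amp 3.04 mm crest y at robot side 2.62 mm
-1 (0, 180) 5227 amp 1.26 mm crest y at robot side -4.67 mm
-1 (20, 90) 2629 amp 2.52 mm crest y at robot side -6.50 mm
-1 (90, 150) 2141 amp 2.59 mm crest y at robot side -2.37 mm
n 904 r pct [0.0114 0.0178 0.0231] ang [ -9.  74. 162.]
1 (0, 180) 850 amp 3.01 mm crest y at robot side 2.75 mm
1 (20, 90) 453 amp 3.23 mm crest y at robot side 2.78 mm
1 (90, 150) 296 amp 2.90 mm crest y at robot side 2.65 mm
-1 (0, 180) 850 amp 1.25 mm crest y at robot side -5.59 mm
-1 (20, 90) 453 amp 2.75 mm crest y at robot side -6.81 mm
-1 (90, 150) 296 amp 2.56 mm crest y at robot side -2.46 mm
([0.0806, 0.2749, 0.0467], [0.0014, 0.0021, -0.0174]) ([0.0807, 0.2748, 0.0847], [0.0014, 0.0021, -0.0174])
```

The screw is right-handed in my sign convention. Both cameras put the crest at y=+2.7 mm on the robot side, so the grooves suit a leaf y of about −4.3 mm. Moving to hover over the rest.

Scaled: 0.279 m / 0.8 = 0.3488, 0.25 m / 0.8 = 0.3125, 0.0021 rad / 3.1416 = 0.0007.

Request:
move_arm:
  plan:
    - {"delta_pos": [0.0125, 0.0625, 0], "turn": [0, 0, -0.0055], "fingers": 1}
    - {"delta_pos": [0.0375, 0.125, 0], "turn": [0.0004, 0.0007, -0.0055], "fingers": 1}
    - {"delta_pos": [0.0625, 0.1875, 0], "turn": [0.0004, 0.0007, -0.0055], "fingers": 1}
    - {"delta_pos": [0.0875, 0.25, 0], "turn": [0.0004, 0.0007, -0.0055], "fingers": 1}
    - {"delta_pos": [0.1, 0.3125, 0.0125], "turn": [0.0004, 0.0007, -0.0055], "fingers": 1}
    - {"delta_pos": [0.1008, 0.3488, 0.0375], "turn": [0.0004, 0.0007, -0.0055], "fingers": 1}
    - {"delta_pos": [0.1008, 0.3488, 0.0588], "turn": [0.0004, 0.0007, -0.0055], "fingers": 1}
    - {"delta_pos": [0.1008, 0.3488, 0.0688], "turn": [0.0004, 0.0007, -0.0055], "fingers": 1}
    - {"delta_pos": [0.1008, 0.3488, 0.075], "turn": [0.0004, 0.0007, -0.0055], "fingers": 1}
    - {"delta_pos": [0.1008, 0.3488, 0.075], "turn": [0.0004, 0.0007, -0.0055], "fingers": 1}
    - {"delta_pos": [0.1008, 0.3488, 0.075], "turn": [0.0004, 0.0007, -0.0055], "fingers": 1}
    - {"delta_pos": [0.1008, 0.3488, 0.075], "turn": [0.0004, 0.0007, -0.0055], "fingers": 1}

```text
clock: 7.05
position: [0.5057, -0.0018, 0.0884]
ee_rot: [0.999, -0.044, 0.001, -0.001]
ft_force: [0.2, -0.3, -4.6]
grip_width: 0.181
grasp_force: 49.8
```

```bash
cat > st.py <<'E'
from ph import *; from workcell import *
def state():
    o=get_obs();l=S.inv().apply(o["position"]-H)*1000;f=S.inv().apply(o["ft_force"])
    r=(Ro.from_quat(o["ee_rot"])*Ro.from_euler("x",np.pi)).as_euler("zyx",degrees=True)
    print("t",round(o["clock"],2),"TCP in home frame mm",l.round(2),"F",f.round(1),"M",o["torque"].round(2),"yaw,pitch,roll",r.round(2),"grip",o["grip_width"].round(3))
    return o
E
python3 - <<'E'
from st import *
o=state();p,q=o["position"],o["ee_rot"]
c=camera("wrist");cv2.imwrite("pics/w5.png",c["color"][:,:,::-1]);np.savez("w5.npz",p=p,q=q,**c);c=wcam(c,p,q)
phase(c,(180,460,60,200))
w=np.array([world(c,i,j) for j in range(60,330) for i in range(150,480)]);l=S.inv().apply(w-H)*1000
k=(abs(l[:,2])<3)&(abs(l[:,1])<64);print("rest z",np.median(l[k,2]),k.sum())
E
```

```text
Traceback (most recent call last):
  File "st.py", line 5, in state
    print("t",round(o["clock"],2),"TCP in home frame mm",l.round(2),"F",f.round(1),"M",o["torque"].round(2),"yaw,pitch,roll",r.round(2),"grip",o["grip_width"].round(3))
                                                                                                                                               ^^^^^^^^^^^^^^^^^^^^^
AttributeError: 'float' object has no attribute 'round'
```

```bash
sed -i 's/o\["grip_width"\].round(3)/round(float(o["grip_width"]),3)/' st.py
python3 - <<'E'
from st import *
o=state();p,q=o["position"],o["ee_rot"]
c=camera("wrist");cv2.imwrite("pics/w5.png",c["color"][:,:,::-1]);np.savez("w5.npz",p=p,q=q,**c);c=wcam(c,p,q)
phase(c,(180,460,60,200))
w=np.array([world(c,i,j) for j in range(60,330) for i in range(150,480)]);l=S.inv().apply(w-H)*1000
k=(abs(l[:,2])<3)&(abs(l[:,1])<64);print("rest z",np.median(l[k,2]),k.sum())
E
```

```text
t 7.05 TCP in home frame mm [-17.1   -3.27  56.43] F [ 0.2 -0.3 -4.6] M [-0.02  0.    0.03] yaw,pitch,roll [-4.99 -0.17  0.06] grip 0.181
n 17371 r pct [0.0135 0.019  0.021 ] ang [ 10.  90. 164.]
1 (0, 180) 17152 amp 2.81 mm crest y at robot side 2.53 mm
1 (20, 90) 8035 amp 2.94 mm crest y at robot side 2.65 mm
1 (90, 150) 7693 amp 2.83 mm crest y at robot side 2.46 mm
-1 (0, 180) 17152 amp 1.31 mm crest y at robot side -4.42 mm
-1 (20, 90) 8035 amp 2.45 mm crest y at robot side -6.50 mm
-1 (90, 150) 7693 amp 2.44 mm crest y at robot side -2.55 mm
rest z -0.08057779066837635 15928
```

View pics/w5.png

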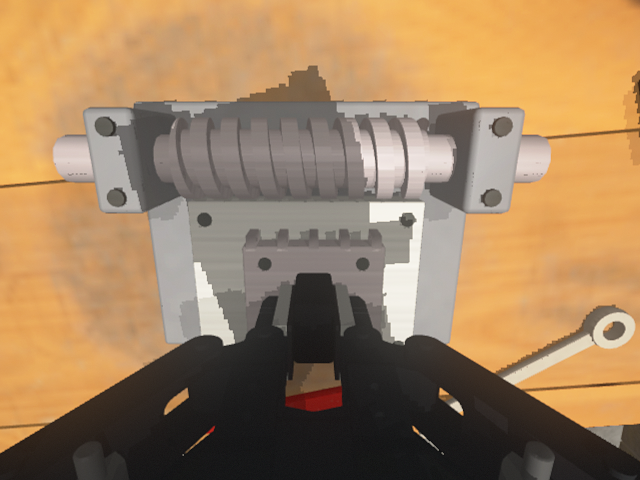

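Picture: the leaf is held over the rest with its five teeth (y≈235 px) facing the screw grooves (y≈160 px); it is level and aligned. The groove offset is confirmed at −4.4 mm. Lowering gently.

Scaled: 0.0285 m / 0.8 = 0.0356, 0.0009 m / 0.8 = 0.0011, 0.002 rad / 3.1416 = 0.0006.

Request:
move_arm:
  plan:
    - {"delta_pos": [0, 0.0011, 0.01], "turn": [0, 0.0006, 0], "fingers": 1}
    - {"delta_pos": [0, 0.0011, 0.02], "turn": [0, 0.0006, 0], "fingers": 1}
    - {"delta_pos": [0, 0.0011, 0.0275], "turn": [0, 0.0006, 0], "fingers": 1}
    - {"delta_pos": [0, 0.0011, 0.0313], "turn": [0, 0.0006, 0], "fingers": 1}
    - {"delta_pos": [0, 0.0011, 0.0338], "turn": [0, 0.0006, 0], "fingers": 1}
    - {"delta_pos": [0, 0.0011, 0.035], "turn": [0, 0.0006, 0], "fingers": 1}
    - {"delta_pos": [0, 0.0011, 0.0356], "turn": [0, 0.0006, 0], "fingers": 1}
    - {"delta_pos": [0, 0.0011, 0.0356], "turn": [0, 0.0006, 0], "fingers": 1}
    - {"delta_pos": [0, 0.0011, 0.0356], "turn": [0, 0.0006, 0], "fingers": 1}

```text
clock: 8.22
position: [0.5055, -0.0027, 0.0602]
ee_rot: [0.999, -0.044, 0.002, -0.0]
ft_force: [-4.5, 0.5, 5.8]
grip_width: 0.175
grasp_force: 51.2
```

```bash
python3 -c "
from st import *
state()"
```

```text
t 8.22 TCP in home frame mm [-17.15  -4.22  28.21] F [-4.5  0.1  5.8] M [-0.    0.96 -0.06] yaw,pitch,roll [-5.   -0.26  0.04] grip 0.175
```

Scaled: 0.01 m / 0.8 = 0.0125, 0.004 m / 0.8 = 0.005, -0.004 rad / 3.1416 = -0.0013.

Request:
move_arm:
  plan:
    - {"delta_pos": [0, 0, -0.0013], "turn": [0, -0.0013, 0], "fingers": 1}
    - {"delta_pos": [0, 0, -0.0013], "turn": [0, -0.0013, 0], "fingers": 1}
    - {"delta_pos": [0.0025, 0, -0.0013], "turn": [0, -0.0013, 0], "fingers": 1}
    - {"delta_pos": [0.005, 0, -0.0013], "turn": [0, -0.0013, 0], "fingers": 1}
    - {"delta_pos": [0.0075, 0, -0.0013], "turn": [0, -0.0013, 0], "fingers": 1}
    - {"delta_pos": [0.01, 0, -0.0013], "turn": [0, -0.0013, 0], "fingers": 1}
    - {"delta_pos": [0.0125, 0, -0.0013], "turn": [0, -0.0013, 0], "fingers": 1}
    - {"delta_pos": [0.0125, 0, -0.0013], "turn": [0, -0.0013, 0], "fingers": 1}

```text
clock: 9.22
position: [0.5155, -0.0036, 0.0605]
ee_rot: [0.999, -0.044, 0.0, -0.001]
ft_force: [0.6, 0.5, -3.4]
grip_width: 0.179
grasp_force: 49.8
```

```bash
python3 -c "
from st import *
state()"
```

```text
t 9.22 TCP in home frame mm [-7.19 -4.25 28.52] F [ 0.6  0.6 -3.4] M [-0.02 -0.01 -0.02] yaw,pitch,roll [-5.   -0.02  0.08] grip 0.179
```

Scaled: 0.004 m / 0.8 = 0.005, 0.001 m / 0.8 = 0.0013.

Request:
move_arm:
  plan:
    - {"delta_pos": [0.0013, 0, 0], "turn": [0, 0, 0], "fingers": 1}
    - {"delta_pos": [0.0025, 0, 0], "turn": [0, 0, 0], "fingers": 1}
    - {"delta_pos": [0.0038, 0, 0], "turn": [0, 0, 0], "fingers": 1}
    - {"delta_pos": [0.005, 0, 0], "turn": [0, 0, 0], "fingers": 1}
    - {"delta_pos": [0.005, 0, 0], "turn": [0, 0, 0], "fingers": 1}

```text
clock: 9.85
position: [0.5194, -0.004, 0.0605]
ee_rot: [0.999, -0.044, 0.0, -0.001]
ft_force: [-0.2, -0.1, -3.7]
grip_width: 0.176
grasp_force: 49.8
```

```bash
python3 -c "
from st import *
state()"
```

```text
t 9.85 TCP in home frame mm [-3.26 -4.32 28.54] F [-0.2 -0.2 -3.7] M [ 0.   -0.07 -0.02] yaw,pitch,roll [-5.01 -0.01  0.07] grip 0.176
```

Teeth appear to have entered without resistance. I'll go on until the plate edge meets the crests.

Scaled: 0.004 m / 0.8 = 0.005, 0.001 m / 0.8 = 0.0013.

Request:
move_arm:
  plan:
    - {"delta_pos": [0.0013, 0, 0], "turn": [0, 0, 0], "fingers": 1}
    - {"delta_pos": [0.0025, 0, 0], "turn": [0, 0, 0], "fingers": 1}
    - {"delta_pos": [0.0038, 0, 0], "turn": [0, 0, 0], "fingers": 1}
    - {"delta_pos": [0.005, 0, 0], "turn": [0, 0, 0], "fingers": 1}
    - {"delta_pos": [0.005, 0, 0], "turn": [0, 0, 0], "fingers": 1}

```text
clock: 10.48
position: [0.5218, -0.0042, 0.0603]
ee_rot: [0.999, -0.044, -0.002, -0.0]
ft_force: [-9.2, 0.8, 3.9]
grip_width: 0.176
grasp_force: 51.0
```

```bash
python3 -c "
from st import *
state()"
```

```text
t 10.47 TCP in home frame mm [-0.87 -4.29 28.31] F [-9.3 -0.   3.9] M [0.06 1.97 0.02] yaw,pitch,roll [-4.99  0.19  0.06] grip 0.176
```

Stopped at −0.9 mm by a 9 N force, consistent with home (tip contact would be at −5). I'll feel the groove walls sideways to confirm, pulled back slightly.

Request:
move_arm:
  plan:
    - {"delta_pos": [-0.0019, 0, -0.0006], "turn": [0, 0, 0], "fingers": 1}
    - {"delta_pos": [-0.0019, 0.0013, -0.0006], "turn": [0, 0, 0], "fingers": 1}
    - {"delta_pos": [-0.0019, 0.0025, -0.0006], "turn": [0, 0, 0], "fingers": 1}
    - {"delta_pos": [-0.0019, 0.0031, -0.0006], "turn": [0, 0, 0], "fingers": 1}
    - {"delta_pos": [-0.0019, 0.0031, -0.0006], "turn": [0, 0, 0], "fingers": 1}

```text
clock: 11.1
position: [0.5215, -0.0055, 0.061]
ee_rot: [0.999, -0.043, -0.0, -0.001]
ft_force: [-2.8, 4.6, -3.5]
grip_width: 0.178
grasp_force: 49.8
```

```bash
python3 -c "
from st import *
state()"
```

```text
t 11.1 TCP in home frame mm [-1.05 -5.63 28.95] F [-3.2  4.4 -3.5] M [1.12 0.58 0.13] yaw,pitch,roll [-4.94 -0.    0.15] grip 0.178
```

Scaled: -0.005 m / 0.8 = -0.0063, -0.004 m / 0.8 = -0.005.

Request:
move_arm:
  plan:
    - {"delta_pos": [0, -0.0019, 0], "turn": [0, 0, 0], "fingers": 1}
    - {"delta_pos": [0, -0.0038, 0], "turn": [0, 0, 0], "fingers": 1}
    - {"delta_pos": [0, -0.005, 0], "turn": [0, 0, 0], "fingers": 1}
    - {"delta_pos": [0, -0.0063, 0], "turn": [0, 0, 0], "fingers": 1}
    - {"delta_pos": [0, -0.0063, 0], "turn": [0, 0, 0], "fingers": 1}

```text
clock: 11.72
position: [0.5217, -0.0032, 0.0609]
ee_rot: [0.999, -0.044, -0.0, 0.0]
ft_force: [-4.6, -5.4, -2.4]
grip_width: 0.175
grasp_force: 49.9
```

```bash
python3 -c "
from st import *
state()"
```

```text
t 11.72 TCP in home frame mm [-1.04 -3.3  28.87] F [-4.1 -5.7 -2.4] M [-1.18  1.01 -0.04] yaw,pitch,roll [-5.08  0.04 -0.02] grip 0.175
```

Walls at about −5.5 and −3.4 mm: that matches ±1 mm play, so the teeth are in the grooves. I centre the leaf, lower it onto the rest, push lightly home and release.

Request:
move_arm:
  plan:
    - {"delta_pos": [0, 0.0031, 0], "turn": [0, 0, 0], "fingers": 1}
    - {"delta_pos": [0, 0.0031, 0.0013], "turn": [0, 0, 0], "fingers": 1}
    - {"delta_pos": [0.0013, 0.0031, 0.0013], "turn": [0, 0, 0], "fingers": 1}
    - {"delta_pos": [0.0013, 0.0031, 0.0013], "turn": [0, 0, 0], "fingers": 1}

```text
clock: 12.22
position: [0.5218, -0.004, 0.0603]
ee_rot: [0.999, -0.043, -0.001, -0.0]
ft_force: [-11.8, 1.0, 6.1]
grip_width: 0.174
grasp_force: 51.4
```

```bash
python3 -c "
from st import *
state()"
```

```text
t 12.22 TCP in home frame mm [-0.89 -4.12 28.28] F [-11.9  -0.1   6.1] M [ 0.03  2.55 -0.  ] yaw,pitch,roll [-4.99  0.12  0.06] grip 0.174
```

Scaled: -0.1 m / 0.8 = -0.125, -0.06 m / 0.8 = -0.075.

Request:
move_arm:
  plan:
    - {"delta_pos": [-0.0013, 0, -0.0006], "turn": [0, 0, 0], "fingers": 1}
    - {"delta_pos": [-0.0013, 0, -0.0006], "turn": [0, 0, 0], "fingers": 0.9}
    - {"delta_pos": [-0.0013, 0, -0.0006], "turn": [0, 0, 0], "fingers": 0.75}
    - {"delta_pos": [-0.0013, 0, -0.0006], "turn": [0, 0, 0], "fingers": 0.6}
    - {"delta_pos": [-0.0013, 0, -0.0006], "turn": [0, 0, 0], "fingers": 0.5}
    - {"delta_pos": [-0.0013, 0, -0.0006], "turn": [0, 0, 0], "fingers": 0.5}
    - {"delta_pos": [-0.0013, 0, -0.0375], "turn": [0, 0, 0], "fingers": 0.5}
    - {"delta_pos": [-0.0013, 0, -0.075], "turn": [0, 0, 0], "fingers": 0.5}
    - {"delta_pos": [-0.0013, 0, -0.1125], "turn": [0, 0, 0], "fingers": 0.5}
    - {"delta_pos": [-0.0375, 0, -0.125], "turn": [0, 0, 0], "fingers": 0.6}
    - {"delta_pos": [-0.075, 0, -0.125], "turn": [0, 0, 0], "fingers": 0.8}
    - {"delta_pos": [-0.075, 0, -0.125], "turn": [0, 0, 0], "fingers": 1}

```text
clock: 13.72
position: [0.4619, 0.0007, 0.1603]
ee_rot: [0.999, -0.044, 0.0, -0.0]
ft_force: [0.3, -0.4, -0.5]
grip_width: 0.009
grasp_force: 0.0
```

```bash
python3 - <<'E'
from st import *
o=state();p,q=o["position"],o["ee_rot"]
c=camera("wrist");cv2.imwrite("pics/w6.png",c["color"][:,:,::-1]);np.savez("w6.npz",p=p,q=q,**c);c=wcam(c,p,q)
w=np.array([world(c,i,j) for j in range(60,380) for i in range(150,480)]);l=S.inv().apply(w-H)*1000
k=(l[:,2]>9)&(l[:,2]<15)&(abs(l[:,1])<45)&(l[:,0]<24)&(l[:,0]>-40);print(k.sum(),np.median(l[k,2]),cv2.minAreaRect(l[k,:2].astype(np.float32)))
A=np.c_[l[k,:2],np.ones(k.sum())];print("plane",np.linalg.lstsq(A,l[k,2],rcond=None)[0])
E
```

```text
t 13.72 TCP in home frame mm [-60.96  -4.6  128.31] F [ 0.3 -0.3 -0.5] M [-0.04  0.    0.01] yaw,pitch,roll [-4.99 -0.04  0.  ] grip 0.009
6700 11.896240180018324 ((-4.975475311279297, -1.4085617065429688), (69.90184783935547, 57.8672981262207), 89.99879455566406)
plane [3.37618651e-04 2.07985281e-03 1.19033926e+01]
```

View pics/w6.png

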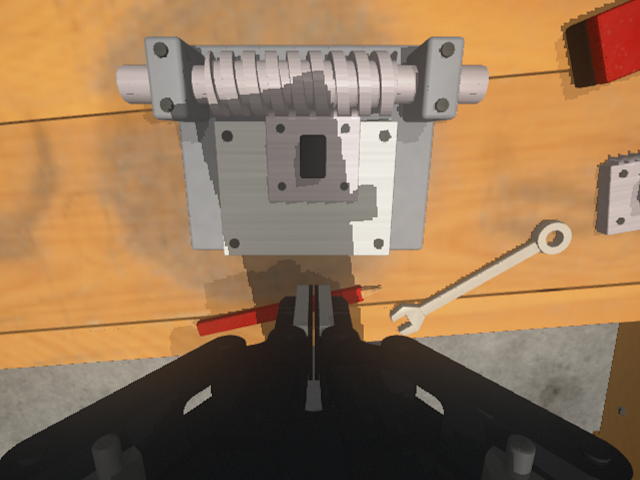

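The leaf sits home: no gap at the plate edge (315,118), flat (plane tilt about 0.1°), yaw matches. The shut fingertips are about 15 mm wide at (315,290). Now the left push: lower behind the back edge at leaf y +21.

Scaled: 0.1138 m / 0.8 = 0.1423, 0.105 m / 0.8 = 0.1313.

Request:
move_arm:
  plan:
    - {"delta_pos": [0.0038, -0.0265, 0.05], "turn": [0, 0, 0], "fingers": 1}
    - {"delta_pos": [0.0038, -0.0265, 0.1], "turn": [0, 0, 0], "fingers": 1}
    - {"delta_pos": [0.0038, -0.0265, 0.1313], "turn": [0, 0, 0], "fingers": 1}
    - {"delta_pos": [0.0038, -0.0265, 0.1423], "turn": [0, 0, 0], "fingers": 1}
    - {"delta_pos": [0.0038, -0.0265, 0.1423], "turn": [0, 0, 0], "fingers": 1}
    - {"delta_pos": [0.0075, -0.0265, 0.1423], "turn": [0, 0, 0], "fingers": 1}
    - {"delta_pos": [0.0125, -0.0265, 0.1423], "turn": [0, 0, 0], "fingers": 1}
    - {"delta_pos": [0.0163, -0.0265, 0.1423], "turn": [0, 0, 0], "fingers": 1}
    - {"delta_pos": [0.0181, -0.0265, 0.1423], "turn": [0, 0, 0], "fingers": 1}
    - {"delta_pos": [0.0181, -0.0265, 0.1423], "turn": [0, 0, 0], "fingers": 1}

```text
clock: 15.02
position: [0.4794, 0.0208, 0.0463]
ee_rot: [0.999, -0.044, 0.0, -0.001]
ft_force: [-1.0, -0.0, -0.9]
grip_width: -0.002
grasp_force: 0.0
```

```bash
python3 -c "
from st import *
state()"
```

```text
t 15.03 TCP in home frame mm [-45.24  16.95  14.29] F [-1.  -0.1 -0.9] M [-0.01  0.01  0.  ] yaw,pitch,roll [-5.   -0.02  0.08] grip -0.002
```

Scaled: 0.001 m / 0.8 = 0.0013, 0.0005 m / 0.8 = 0.0006.

Request:
move_arm:
  plan:
    - {"delta_pos": [0.0006, 0, 0], "turn": [0, 0, 0], "fingers": 1}
    - {"delta_pos": [0.0013, 0, 0], "turn": [0, 0, 0], "fingers": 1}
    - {"delta_pos": [0.0013, 0, 0], "turn": [0, 0, 0], "fingers": 1}

```text
clock: 15.4
position: [0.48, 0.0208, 0.0462]
ee_rot: [0.999, -0.044, -0.0, -0.001]
ft_force: [-2.2, -0.0, 1.7]
grip_width: 0.001
grasp_force: 1.3
```

```bash
python3 -c "
from st import *
state()"
```

```text
t 15.4 TCP in home frame mm [-44.68  16.93  14.18] F [-2.2 -0.2  1.7] M [0.1  0.52 0.01] yaw,pitch,roll [-5.    0.03  0.07] grip 0.001
```

Scaled: 0.0006 m / 0.8 = 0.0008, 0.0003 m / 0.8 = 0.0004.

Request:
move_arm:
  plan:
    - {"delta_pos": [0.0004, 0, 0], "turn": [0, 0, 0], "fingers": 1}
    - {"delta_pos": [0.0008, 0, 0], "turn": [0, 0, 0], "fingers": 1}
    - {"delta_pos": [0.0008, 0, 0], "turn": [0, 0, 0], "fingers": 1}

```text
clock: 15.78
position: [0.4801, 0.0208, 0.0461]
ee_rot: [0.999, -0.044, -0.001, -0.001]
ft_force: [-6.0, 1.6, 4.9]
grip_width: -0.002
grasp_force: 3.1
```

```bash
python3 -c "
from st import *
state()"
```

```text
t 15.78 TCP in home frame mm [-44.57  16.96  14.05] F [-6.1  1.1  4.9] M [0.17 1.27 0.03] yaw,pitch,roll [-4.99  0.09  0.06] grip -0.002
```

Left push: about 6 N with only 0.1 mm of motion, so no rock. Now back off and go to the right end.

Scaled: 0.042 m / 0.8 = 0.0525, 0.02 m / 0.8 = 0.025.

Request:
move_arm:
  plan:
    - {"delta_pos": [-0.005, 0, 0], "turn": [0, 0, 0], "fingers": 1}
    - {"delta_pos": [-0.0113, 0, 0], "turn": [0, 0, 0], "fingers": 1}
    - {"delta_pos": [-0.0113, 0.025, 0], "turn": [0, 0, 0], "fingers": 1}
    - {"delta_pos": [-0.0113, 0.0525, 0], "turn": [0, 0, 0], "fingers": 1}
    - {"delta_pos": [-0.0113, 0.0525, 0], "turn": [0, 0, 0], "fingers": 1}
    - {"delta_pos": [-0.0075, 0.0525, 0], "turn": [0, 0, 0], "fingers": 1}
    - {"delta_pos": [-0.0038, 0.0525, 0], "turn": [0, 0, 0], "fingers": 1}
    - {"delta_pos": [-0.0019, 0.0525, 0], "turn": [0, 0, 0], "fingers": 1}
    - {"delta_pos": [-0.001, 0.0525, 0], "turn": [0, 0, 0], "fingers": 1}
    - {"delta_pos": [-0.001, 0.0525, 0], "turn": [0, 0, 0], "fingers": 1}

```text
clock: 17.02
position: [0.4763, -0.0209, 0.0461]
ee_rot: [0.999, -0.043, -0.0, -0.001]
ft_force: [-1.0, 1.2, -0.0]
grip_width: 0.001
grasp_force: 0.4
```

```bash
python3 -c "
from st import *
state()"
```

```text
t 17.02 TCP in home frame mm [-44.7  -24.85  14.07] F [-1.1  1.1 -0. ] M [0.1  0.17 0.02] yaw,pitch,roll [-4.99  0.01  0.08] grip 0.001
```

Scaled: 0.0007 m / 0.8 = 0.0009, 0.0004 m / 0.8 = 0.0005.

Request:
move_arm:
  plan:
    - {"delta_pos": [0.0005, 0, 0], "turn": [0, 0, 0], "fingers": 1}
    - {"delta_pos": [0.0009, 0, 0], "turn": [0, 0, 0], "fingers": 1}
    - {"delta_pos": [0.0009, 0, 0], "turn": [0, 0, 0], "fingers": 1}

```text
clock: 17.4
position: [0.4764, -0.021, 0.046]
ee_rot: [0.999, -0.044, -0.001, -0.001]
ft_force: [-4.6, 1.4, 2.5]
grip_width: 0.005
grasp_force: 2.7
```

```bash
python3 -c "
from st import *
state()"
```

```text
t 17.4 TCP in home frame mm [-44.54 -25.    14.04] F [-4.7  1.   2.5] M [ 0.37  1.08 -0.01] yaw,pitch,roll [-4.99  0.07  0.07] grip 0.005
```

Right push: about 5 N, again with almost no motion. Withdraw and check.

Scaled: -0.114 m / 0.8 = -0.1425, -0.01 m / 0.8 = -0.0125.

Request:
move_arm:
  plan:
    - {"delta_pos": [-0.0063, 0, 0], "turn": [0, 0, 0], "fingers": 1}
    - {"delta_pos": [-0.0188, 0, 0], "turn": [0, 0, 0], "fingers": 1}
    - {"delta_pos": [-0.02, 0, -0.0375], "turn": [0, 0, 0], "fingers": 1}
    - {"delta_pos": [-0.02, -0.0125, -0.1], "turn": [0, 0, 0], "fingers": 1}
    - {"delta_pos": [-0.02, -0.025, -0.1425], "turn": [0, 0, 0], "fingers": 1}
    - {"delta_pos": [-0.02, -0.025, -0.1425], "turn": [0, 0, 0], "fingers": 1}
    - {"delta_pos": [-0.02, -0.025, -0.1425], "turn": [0, 0, 0], "fingers": 1}

```text
clock: 18.27
position: [0.4623, -0.0004, 0.1596]
ee_rot: [0.999, -0.044, -0.0, -0.0]
ft_force: [-0.4, -0.0, -0.1]
grip_width: 0.005
grasp_force: 0.0
```

```bash
python3 - <<'E'
from st import *
o=state();p,q=o["position"],o["ee_rot"]
c=camera("wrist");b=wcam(c,p,q);cv2.imwrite("pics/w7.png",cv2.resize(c["color"][30:270,100:460,::-1],None,fx=2,fy=2))
d=np.load("w6.npz");a=wcam(d,d["p"],d["q"])
for c in(a,b):
  w=np.array([world(c,i,j) for j in range(60,270) for i in range(150,480)]);l=S.inv().apply(w-H)*1000
  k=(l[:,2]>9)&(l[:,2]<15)&(abs(l[:,1]+4)<29)&(l[:,0]<20)&(l[:,0]>-40)
  A=np.c_[l[k,:2],np.ones(k.sum())];print("plane",np.linalg.lstsq(A,l[k,2],rcond=None)[0].round(4))
  for s in(-24,16):
    m=k&(abs(l[:,1]-s)<6);print("back edge at y",s,np.percentile(l[m,0],.5).round(2))
E
```

```text
t 18.27 TCP in home frame mm [-60.41  -5.66 127.57] F [-0.4 -0.1 -0.1] M [-0.01 -0.02 -0.05] yaw,pitch,roll [-5.02  0.01  0.05] grip 0.005
plane [1.30000e-03 2.40000e-03 1.19314e+01]
back edge at y -24 -33.69
back edge at y 16 -33.73
plane [3.00000e-04 8.00000e-04 1.19226e+01]
back edge at y -24 -33.83
back edge at y 16 -33.8
```

View pics/w7.png

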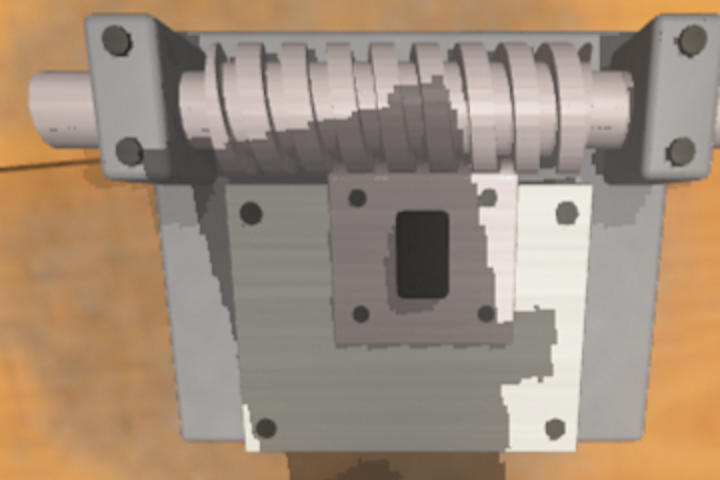

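The leaf is still home and flat: plate edge against the crests at (425,172), back edge parallel at x = −33.8 mm at both ends.

```bash
python3 -c "
from workcell import *
print(hand_in())"
```

```text
the job is handed in; nothing more can be done
None
```

I handed the job in at about 18 s: the coarse leaf lies flat and fully home in the threads, it did not rock under the pushes (about 6 N left, then 5 N right), and the fine leaf was never touched.

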